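Kit four can capacitors by height on the kitting strip

ROBOT

A 6-joint arm with a two-finger parallel gripper is mounted at the origin on a cart in front of the work surface, level with it; the furniture and walls round the work are solid. World frame = base frame: x ahead of the robot, y to its left, z up, the work surface at z = 0. Lengths are in mm, angles in rad, forces in N, time in s.
With the tool pointing down it reaches from about 350 to 925 mm from the base axis. Payload 6.4 kg.
Tool frame: the origin (TCP) lies at the very end of the fingers, on their centre line; the grasp point (between the pads) lies 19 mm behind it; z points along the fingers, y is the line along which they close (so a half turn about z gives the same grasp; the last joint's range is limited). The gripper opens to 94 mm and grips with 3 to 60 N. Pads are 16 mm wide; open, the fingers measure 119 mm over their backs; the gripper's body (75 mm by 177 mm) begins 78 mm behind the grasp point.
Start: joints at [0.971, 0.245, 1.558, -0, 1.339, -0.174], TCP at [268.481, 591.973, 205.455] pointing down, gripper open.
Joint ranges: [-3.13, 3.13], [-1.02, 2.26], [0.13, 2.54], [-0.95, 4.09], [0.21, 2.88], [-2.74, 2.74]. Speed limits (rad/s): [2.57, 2.57, 3.14, 3.14, 3.14, 3.14].

INTERFACE

Orientations are given as a rotation vector (axis times angle).
In Python, from cell import telemetry, vision, workorder gives the robot as it stands.
- The arm moves only by the tool servo_tool, never from a script. Its argument "steps" is a list of rows, each an object with "twist": the turn, a rotation vector about the tool's x, y, z in units of 6 degrees (1.0 is 6 degrees), a list of three; "slide": the shift along the tool's x, y, z in units of 30 mm (1.0 is 30 mm), a list of three; "claw": the finger opening in mm, from 0 to 94. A call has 1 to 8 rows; each row is the pose to reach, as a shift and turn from the pose commanded when the call began, along the tool's axes at that moment; what a row does not reach only later rows make up. A row lasts 1/10 s, in which the tool goes at most 50 mm and 8.59 degrees, less where a joint would pass 70% of its speed; a pose out of reach is approached as far as the arm can. A call with a gripper value outside its range is refused whole. The fingers move at their own pace and stop on an object; "grip_force" is the grip in N (left out, the last holds). Time passes only in rows, so rows that repeat a pose let the fingers close. It gives the time, the measured TCP pose, the force, the opening and the grip force at its end, in the units of the state.
- telemetry.get_obs(): the state, without advancing time (a new reading comes with each control period).
- vision.grab_frame(name): name is "scene" or "top" or "wrist"; returns (picture, depth): 384x512x3 uint8, blue, green, red; 384x512 float32, mm along the optical axis (not along the pixel's ray), 0 where there is no reading.
- vision.camera_model(name): a dict with "vertical_fov" (degrees; the focal length in pixels is half the picture's height over the tangent of half this angle, whatever the lens; pixels are square), "cx", "cy" (the principal point, pixels), "k1" (the pictures are not rectified: a ray, as slopes to the right and down, at radius r is drawn at 1 + k1 r^2 times it, then the intrinsics apply), "R" (3x3) and "t" (3): a world point X has camera coordinates R X + t. Camera axes: x right, y down, z forward; pixel columns grow to the right and rows downward; lengths in mm; the calibration is good to about 2 mm. A picture is of the moment at which its call begins: read the wrist's pose just before it. camera_model takes no time and is no camera call; for the wrist camera it gives the pose at the moment of the call.
- workorder.job_done(): hands the job in; it is judged then, once.
The state is a dict: "t": time; "joint_positions": joint angles; "dq": joint speeds; "joint_torque": joint torques, N m; "tool_pos": TCP position; "eef_rot": TCP orientation; "ft_force": force on the tool from outside, world axes, zero at the start; "moment": the same for the moment, N m; "finger_gap": opening from 0.0 (shut) to 1.0 (fully open); "grasp_force": force on a finger pad.
Only numpy, scipy, OpenCV 4.12 (cv2) and the standard library are available. Lean on these libraries where they do the work, as an engineer would, in place of code of your own. Each camera call takes 0.05 s, during which the arm holds its last target. There are 200 camera calls.

TASK

For the next power supply repair, stand the four can capacitors upright on the black discs of the kitting strip in order of height, one in the middle of each disc: the tallest on the end disc nearest the solder spool, the lowest on the end disc nearest the flux jar. Leave the spool and the jar where they stand.

Things in the scene. Friction and masses are not known exactly. Their poses are not given: they have to be found in the camera images.
- kit_strip: Kitting strip: flat aluminium bar, 62 (own x) x 246 (own y) mm, top 5 mm above the bench, fixed, with a row of four identical flat black rubber discs, 46 mm across. Disc centres at own x = 0, own y = -93, -31, +31, +93 mm. Origin: middle of the bar at bench level; own x points away from the robot to within 0.25 rad, own y to the left.
- cap_a: Lowest and squat can capacitor: upright round can, black sleeve, bare metal top with a cross score, pale stripe down one side; 40 mm across, 32 mm high, 50 g, loose on the bench. Origin: centre of its underside; own z up.
- cap_b: Second lowest, slim can capacitor: upright round can, black sleeve, bare metal top with a cross score, pale stripe down one side; 30 mm across, 46 mm high, 45 g, loose on the bench. Origin: centre of its underside; own z up.
- cap_c: Second tallest, broad can capacitor: upright round can, black sleeve, bare metal top with a cross score, pale stripe down one side; 40 mm across, 60 mm high, 90 g, loose on the bench. Origin: centre of its underside; own z up.
- cap_d: Tallest, slim can capacitor: upright round can, black sleeve, bare metal top with a cross score, pale stripe down one side; 30 mm across, 74 mm high, 70 g, loose on the bench. Origin: centre of its underside; own z up.
- solder_spool: Spool of solder wire, black flanges, 55 mm across, 36 mm high, loose on the bench behind the left or the right end of the kitting strip (about 84 mm along own x and 90 mm along own y from the strip's middle). Marks the end for the tallest can. Origin: centre of its underside.
- flux_jar: Small paste jar, white with a yellow screw lid, 36 mm across, 33 mm high, loose on the bench behind the other end of the strip. Marks the end for the lowest can. Origin: centre of its underside.

How it is judged (in metres and radians):
At the end, for the whole second after the job is handed in: In order of height from the flux jar's end of the strip to the spool's end, each can stands upright on its own disc, its centre within 10 mm of the disc's centre along and across the strip, released and at rest (((y of solder_spool in the frame of kit_strip above 0.03 m and y of cap_a in the frame of kit_strip between -0.103 and -0.083 m and y of cap_b in the frame of kit_strip between -0.041 and -0.021 m and y of cap_c in the frame of kit_strip between 0.021 and 0.041 m and y of cap_d in the frame of kit_strip between 0.083 and 0.103 m) or (y of solder_spool in the frame of kit_strip below -0.03 m and y of cap_a in the frame of kit_strip between 0.083 and 0.103 m and y of cap_b in the frame of kit_strip between 0.021 and 0.041 m and y of cap_c in the frame of kit_strip between -0.041 and -0.021 m and y of cap_d in the frame of kit_strip between -0.103 and -0.083 m)) and x of cap_a in the frame of kit_strip between -0.01 and 0.01 m and angle between each of cap_a, cap_b, cap_c, cap_d's own z axis and vertical below 0.1 rad and height (world z) of cap_a between 0.002 and 0.008 m and linear speed of each of cap_a, cap_b, cap_c, cap_d below 0.02 m/s and x of cap_b in the frame of kit_strip between -0.01 and 0.01 m and height (world z) of cap_b between 0.002 and 0.008 m and x of cap_c in the frame of kit_strip between -0.01 and 0.01 m and height (world z) of cap_c between 0.002 and 0.008 m and x of cap_d in the frame of kit_strip between -0.01 and 0.01 m and height (world z) of cap_d between 0.002 and 0.008 m); the robot touches nothing.
It fails at once if the solder spool is shifted by more than 20 mm or tipped over (distance of solder_spool from where it was at the start of the episode above 0.02 m or angle between solder_spool's own z axis and vertical above 0.5 rad).
It fails at once if the flux jar is shifted by more than 20 mm or tipped over (distance of flux_jar from where it was at the start of the episode above 0.02 m or angle between flux_jar's own z axis and vertical above 0.5 rad).
It also fails if it takes over 96 s, if anything falls off the work surface, if the arm or the gripper's body presses on something with over 40 N, if the wrist force passes 120 N, or if a joint passes its speed limit or range.

## Working session

There is one attempt and no reset: what is moved stays moved. The work goes in short steps, Python scripts to look and compute and a tool call to move; the robot and the scene stay as the last step left them, time stands still between calls to the robot, and variables do not carry over. Pictures are saved under pics/ and viewed, at most 14 in all, crops included, and the job is handed in when it is done.

Besides the shell and the picture viewer there is one more tool, called after "Call:" in YAML: its name, and indented under it one key for each argument. servo_tool: Moves the arm, as the interface text tells. Its arguments: {"type":"object","properties":{"steps":{"type":"array","items":{"type":"object","properties":{"twist":{"type":"array","items":{"type":"number"}},"slide":{"type":"array","items":{"type":"number"}},"claw":{"type":"number"}}}},"grip_force":{"type":"number"}},"required":["steps"]}

```bash
mkdir -p pics; cat > h.py <<'E'
import numpy as np, cv2
from cell import telemetry, vision, workorder
def K(m):
    f=192/np.tan(np.radians(m["vertical_fov"])/2)
    return np.array([[f,0,m["cx"]],[0,f,m["cy"]],[0,0,1]])
def rays(m,px):
    f=K(m)[0,0]; d=(np.atleast_2d(px).astype(float)-[m["cx"],m["cy"]])/f
    u=d.copy()
    for _ in range(30): u=d/(1+m["k1"]*(u**2).sum(1,keepdims=True))
    return np.c_[u,np.ones(len(u))]
def onplane(m,px,z):
    R=np.array(m["R"]);t=np.array(m["t"]); c=-R.T@t; r=rays(m,px)@R
    return c+r*((z-c[2])/r[:,2])[:,None]
def cloud(m,dep):
    R=np.array(m["R"]);t=np.array(m["t"])
    v,u=np.mgrid[:384,:512]; px=np.c_[u.ravel(),v.ravel()]
    return ((rays(m,px)*dep.reshape(-1,1)-t)@R).reshape(384,512,3)
E
python3 - <<'E'
from h import *
for n in("top","scene"):
    im,d=vision.grab_frame(n); m=vision.camera_model(n); cv2.imwrite(f"pics/{n}0.png",im); np.savez(n+"0.npz",im=im,d=d)
    print(n,{k:np.round(v,3).tolist() for k,v in m.items() if k!='k'}, (d>0).mean())
im,d=vision.grab_frame("top");m=vision.camera_model("top");P=cloud(m,d)
z=P[...,2]; ok=(d>0)&(z>18)&(z<130)
n,l,s,c=cv2.connectedComponentsWithStats(ok.astype(np.uint8))
for i in range(1,n):
    if s[i,4]>60:
        q=P[l==i]; print(s[i],np.round(c[i]),q.min(0).round(),q.max(0).round(),np.percentile(q[:,2],90).round(1))
o=telemetry.get_obs();print({k:np.round(v,3).tolist() for k,v in o.items()})
E
```

```text
top {'vertical_fov': 49.73, 'cx': 261.239, 'cy': 193.182, 'k1': 0.008, 'R': [[-0.028, -1.0, -0.013], [-0.999, 0.029, -0.02], [0.02, 0.013, -1.0]], 't': [208.28, 555.152, 876.581]} 0.9960378011067709
scene {'vertical_fov': 45.064, 'cx': 247.041, 'cy': 196.53, 'k1': 0.049, 'R': [[0.744, -0.668, 0.015], [-0.465, -0.534, -0.707], [0.48, 0.519, -0.707]], 't': [-302.854, 410.963, 500.726]} 0.9962209065755209
[  343     0   169   159 10528] [420.  83.] [ 623. -334.   18.] [937.  12. 130.] 44.1
[484   0  28  38 606] [498.  17.] [ 874. -335.   18.] [ 939. -277.   55.] 47.2
[311   3  10  61 175] [315.  34.] [797.  57.  18.] [959.  88. 129.] 105.6
[  46    8  121   57 3565] [123.  28.] [840. 381.  18.] [960. 639.  46.] 27.7
[    0    17   165   115 13440] [77. 83.] [698. 390.  18.] [948. 742.  32.] 26.3
[173  47  38  22  80] [193.  61.] [796. 292.  19.] [873. 348. 128.] 116.0
[211 102  27  27 536] [224. 115.] [697. 237.  18.] [752. 292.  42.] 39.2
[  340   105   158   164 10833] [403. 202.] [ 398. -292.   18.] [736.  31.  88.] 66.4
[300 121  17  18 243] [308. 129.] [673.  75.  20.] [708. 108.  38.] 35.9
[158 190  10   9  70] [162. 194.] [556. 390.  19.] [573. 407.  34.] 33.2
[143 218  21  16 111] [152. 225.] [483. 401.  18.] [515. 443.  22.] 20.8
[267 222  19  19 293] [276. 231.] [463. 145.  20.] [500. 183.  38.] 35.1
[193 231  16  15 191] [201. 238.] [458. 305.  19.] [486. 334.  52.] 48.6
[303 247  22  22 366] [313. 258.] [407.  70.  19.] [446. 110.  66.] 62.9
[232 251  16  19 230] [240. 260.] [412. 224.  20.] [442. 253.  79.] 76.7
{'t': 0.15, 'joint_positions': [0.971, 0.246, 1.559, -0.0, 1.339, -0.174], 'dq': [0.002, -0.002, -0.004, 0.001, -0.002, -0.0], 'joint_torque': [0.0, -41.626, -31.498, 0.069, 0.032, -0.0], 'tool_pos': [268.224, 591.578, 204.613], 'eef_rot': [-0.664, -3.07, 0.002], 'ft_force': [0.041, 0.192, -0.489], 'moment': [0.001, -0.041, -0.026], 'grasp_force': 0.0, 'finger_gap': 1.001}
```

View pics/top0.png

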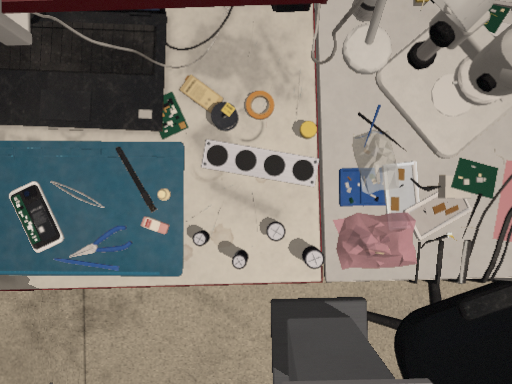

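View pics/scene0.png

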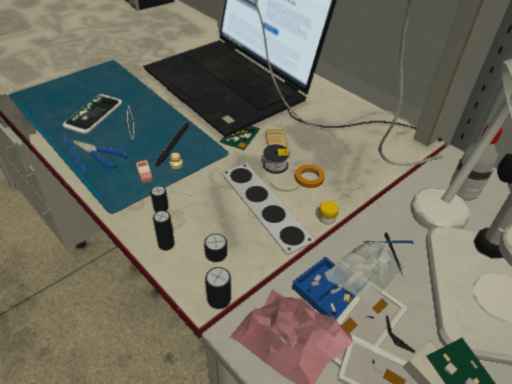

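The top view shows the strip's discs at about (217,155), (246,160), (274,165) and (303,169), with the spool at the left end (224,115) and the jar at the right (308,129). The caps are b (201,238), d (240,260), a (276,231) and c (313,258). The scene view agrees. Next I'll measure them properly from both views.

```bash
cat > m.py <<'E'
from h import *
def ell(mask,c,tol):
    cs,_=cv2.findContours(mask.astype(np.uint8),cv2.RETR_EXTERNAL,cv2.CHAIN_APPROX_NONE)
    best=None
    for k in cs:
        a=cv2.contourArea(k)
        if a<40: continue
        M=cv2.moments(k); p=np.array([M['m10']/a,M['m01']/a])
        if np.hypot(*(p-c))<tol and (best is None or a>best[1]): best=(p,a)
    return best
T=np.load("top0.npz");S=np.load("scene0.npz");mt=vision.camera_model("top");ms=vision.camera_model("scene")
gt=cv2.cvtColor(T['im'],6);gs=cv2.cvtColor(S['im'],6)
D=[]
for tp,sp in zip([(217,155),(246,160),(274,165),(303,169)],[(243,175),(257,194),(273,213),(292,235)]):
    a=ell(gt<70,tp,8);b=ell(gs<70,sp,8)
    p=onplane(mt,a[0],5)[0];q=onplane(ms,b[0],5)[0];D.append((p+q)/2);print("disc",a[1],b[1],p.round(1),q.round(1))
D=np.array(D);u=D[0]-D[3];print("yaw strip y-axis",np.arctan2(u[1],u[0])-np.pi/2,np.linalg.norm(u))
def tri(pa,pb):
    A=[];B=[]
    for m,p in((mt,pa),(ms,pb)):
        R=np.array(m["R"]);t=np.array(m["t"]);r=rays(m,p)[0]
        for i in(0,1): A.append(R[i]-r[i]*R[2]);B.append(r[i]*t[2]-t[i])
    return np.linalg.lstsq(np.array(A),np.array(B),rcond=None)[0]
for n,tp,sp in(("a",(276,231),(216,241)),("b",(201,238),(158,191)),("c",(313,258),(219,276)),("d",(240,260),(161,217))):
    # top discs bright, look in local window
    def loc(g,c,r):
        w=np.zeros_like(g);cv2.circle(w,c,r,1,-1)
        return ell(cv2.morphologyEx(((g>110)&(w>0)).astype(np.uint8),cv2.MORPH_CLOSE,np.ones((3,3))),np.array(c),7)
    a=loc(gt,tp,12);b=loc(gs,sp,15)
    print(n,a,b, tri(a[0],b[0]).round(1) if a and b else None)
big=np.vstack([cv2.resize(T['im'][90:290,180:340],None,fx=3,fy=3)[:300+300]])
cv2.imwrite("pics/crop.png",np.hstack([cv2.resize(T['im'][215:275,190:330],(560,240)),])) 
E
python3 m.py
```

```text
disc 285.5 205.0 [645.4 285.6   5. ] [644.2 284.4   5. ]
disc 281.0 236.5 [633.1 224.4   5. ] [632.1 223.7   5. ]
disc 282.0 271.5 [620.9 163.9   5. ] [619.8 163.    5. ]
disc 284.0 311.0 [608.3 102.8   5. ] [607.3 102.    5. ]
yaw strip y-axis -0.1998432824926495 186.28017942962677
a (array([276.02870029, 231.02870029]), 406.5) (array([215.65776353, 237.48112536]), 468.0) [481.8 164.   42.3]
b (array([201., 238.]), 408.0) (array([163.8306538 , 191.11468382]), 155.5) [475.5 314.7  45.9]
c (array([313.53413655, 259.76018359]), 290.5) (array([218.94137022, 273.23221344]), 506.0) [426.7  90.7  67.5]
d (array([239.59155702, 262.12664474]), 304.0) (array([160.33387446, 215.82251082]), 308.0) [425.2 238.   76.6]
```

Call:
servo_tool:
  steps:
    - {"slide":[-9.7,-8.5,0],"twist":[0,0,10],"claw":70}
    - {"slide":[-9.7,-8.5,0],"twist":[0,0,10],"claw":70}
    - {"slide":[-9.7,-8.5,0],"twist":[0,0,10],"claw":70}
    - {"slide":[-9.7,-8.5,0],"twist":[0,0,10],"claw":70}
    - {"slide":[-9.7,-8.5,0],"twist":[0,0,10],"claw":70}
    - {"slide":[-9.7,-8.5,0],"twist":[0,0,10],"claw":70}
    - {"slide":[-9.7,-8.5,0],"twist":[0,0,10],"claw":70}
    - {"slide":[-9.7,-8.5,0],"twist":[0,0,10],"claw":70}
  grip_force: 15

```text
t: 0.95
tool_pos: [428.7, 237.1, 205.3]
eef_rot: [2.114, 2.323, -0.0]
ft_force: [0.2, -0.7, 0.2]
finger_gap: 0.743
grasp_force: 0.0
```

Call:
servo_tool:
  steps:
    - {"twist":[0,0,2.8],"claw":70}
    - {"twist":[0,0,2.8],"claw":70}
    - {"twist":[0,0,2.8],"claw":70}
    - {"twist":[0,0,2.8],"claw":70}

```text
validation failed for argument at $.st...
```

```bash
cat > w.py <<'E'
from h import *
import sys
from scipy.spatial.transform import Rotation as Ro
def look(name):
    o=telemetry.get_obs();m=vision.camera_model("wrist");im,d=vision.grab_frame("wrist")
    cv2.imwrite(f"pics/{name}.png",im);np.savez(name+".npz",im=im,d=d,R=m["R"],t=m["t"])
    print(o['tool_pos'].round(1) if hasattr(o['tool_pos'],'round') else o['tool_pos'],Ro.from_rotvec(o['eef_rot']).as_matrix().round(3).tolist(),o['t'])
    return o,m,im,d
def blobs(m,d,lo=18,hi=100):
    P=cloud(m,d);z=P[...,2];ok=(d>0)&(z>lo)&(z<hi)
    n,l,s,c=cv2.connectedComponentsWithStats(ok.astype(np.uint8))
    for i in range(1,n):
        if s[i,4]>400:
            q=P[l==i];h=np.percentile(q[:,2],95);t=q[q[:,2]>h-4].astype(np.float32)
            (cx,cy),r=cv2.minEnclosingCircle(t[:,:2]);mid=(np.percentile(t,1,0)+np.percentile(t,99,0))/2
            print(c[i].round(),"top z",h.round(1),"circ",round(cx,1),round(cy,1),round(r,1),"mid",mid[:2].round(1))
E
cat > lookw.py <<'E'
from w import *
o,m,im,d=look(sys.argv[1]);blobs(m,d)
E
python3 lookw.py w1; python3 -c "
from h import *
m=vision.camera_model('wrist');print(-np.array(m['R']).T@m['t'],m['vertical_fov'])"
```

```text
[428.7 237.1 205.3] [[-0.094, 0.996, 0.0], [0.996, 0.094, -0.0], [-0.0, 0.0, -1.0]] 0.95
[423.78575476 313.66159927 384.17189655] 70.70417947146504Traceback (most recent call last):
  File "lookw.py", line 2, in <module>
    o,m,im,d=look(sys.argv[1]);blobs(m,d)
                               ~~~~~^^^^^
  File "w.py", line 15, in blobs
    (cx,cy),r=cv2.minEnclosingCircle(t[:,:2]);mid=(np.percentile(t,1,0)+np.percentile(t,99,0))/2
              ~~~~~~~~~~~~~~~~~~~~~~^^^^^^^^^
cv2.error: OpenCV(4.12.0) /io/opencv/modules/imgproc/src/shapedescr.cpp:201: error: (-215:Assertion failed) count >= 0 && (depth == CV_32F || depth == CV_32S) in function 'minEnclosingCircle'
```

View pics/w1.png

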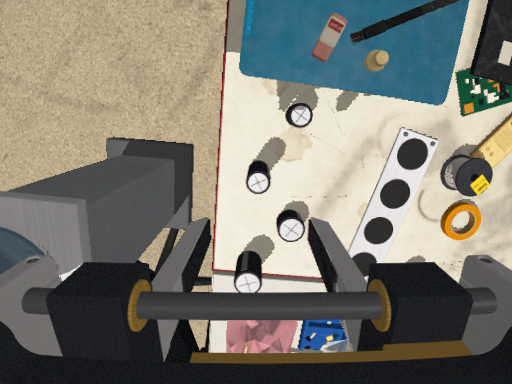

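The wrist view shows b (300,115), d (258,178), a (291,226) and c (247,285), with discs at (411,153), (395,193) and (379,230). The spool and tape are to the right, and the fingers are well clear.

Call:
servo_tool:
  steps:
    - {"slide":[0,0,0],"twist":[0,0,2.8],"claw":70}
    - {"slide":[0,0,0],"twist":[0,0,2.8],"claw":70}
    - {"slide":[0,0,0],"twist":[0,0,2.8],"claw":70}
    - {"slide":[0,0,0],"twist":[0,0,2.8],"claw":70}

```text
t: 1.4
tool_pos: [428.0, 239.6, 205.3]
eef_rot: [-2.424, -1.998, 0.001]
ft_force: [0.2, 0.1, 0.8]
finger_gap: 0.744
grasp_force: 0.0
```

```bash
sed -i 's/t\[:,:2\]);mid/np.ascontiguousarray(t[:,:2]));mid/; s/round(cx,1),round(cy,1),round(r,1)/np.round([cx,cy,r],1)/' w.py
cat >> w.py <<'E'
def discs(m,im,z=5):
    g=cv2.cvtColor(im,6);cs,_=cv2.findContours((g<60).astype(np.uint8),cv2.RETR_LIST,cv2.CHAIN_APPROX_NONE)
    for k in cs:
        a=cv2.contourArea(k)
        if 300<a<4000:
            (x,y),r=cv2.minEnclosingCircle(k)
            if a/(np.pi*r*r)>.75:
                M=cv2.moments(k);print("disc px",round(x),round(y),a,onplane(m,[M['m10']/a,M['m01']/a],z)[0].round(1))
E
echo 'discs(m,im)'>>lookw.py; python3 lookw.py w2
```

```text
[428.  239.6 205.3] [[0.191, 0.982, -0.0], [0.982, -0.191, -0.0], [-0.0, -0.0, -1.0]] 1.4
[477.   5.] top z 20.1 circ [745.6 404.1  47.4] mid [745.9 403.7]
[281. 108.] top z 47.5 circ [471.9 320.1  15. ] mid [472.  320.2]
[476. 116.] top z 37.3 circ [725.6 265.1  28.2] mid [725.2 265.3]
[258. 180.] top z 75.2 circ [427.7 239.6  14.7] mid [427.8 239.9]
[303. 217.] top z 33.5 circ [481.7 165.4  19.9] mid [481.4 165.7]
[449. 238.] top z 33.8 circ [691.6  91.6  17.7] mid [691.1  91.5]
[277. 275.] top z 61.1 circ [427.1  90.5  19.8] mid [427.2  93.2]
[309. 336.] top z 56.1 circ [465.9 -39.8  42.6] mid [463.2 -28.4]
disc px 389 235 512.5 [609.  102.4   5. ]
disc px 395 197 581.0 [621.3 163.2   5. ]
disc px 401 156 647.5 [633.8 224.1   5. ]
disc px 407 111 741.0 [646.4 284.8   5. ]
```

Call:
servo_tool:
  steps:
    - {"slide":[0,0,5.8],"twist":[0,0,0],"claw":70}
    - {"slide":[0,0,5.8],"twist":[0,0,0],"claw":70}
    - {"slide":[0,0,5.8],"twist":[0,0,0],"claw":70}
    - {"slide":[0,0,5.8],"twist":[0,0,0],"claw":70}
    - {"slide":[0,0,5.8],"twist":[0,0,0],"claw":70}
    - {"slide":[0,0,5.8],"twist":[0,0,0],"claw":20}
    - {"slide":[0,0,5.8],"twist":[0,0,0],"claw":20}
    - {"slide":[0,0,5.8],"twist":[0,0,0],"claw":20}

```text
t: 2.25
tool_pos: [429.9, 240.1, 33.6]
eef_rot: [2.426, 1.994, 0.006]
ft_force: [-0.7, 0.8, -0.1]
finger_gap: 0.525
grasp_force: 0.0
```

Call:
servo_tool:
  steps:
    - {"slide":[0,0,0],"twist":[0,0,0],"claw":20}
    - {"slide":[0,0,0],"twist":[0,0,0],"claw":20}
    - {"slide":[0,0,0],"twist":[0,0,0],"claw":20}
    - {"slide":[0,0,0],"twist":[0,0,0],"claw":20}
    - {"slide":[0,0,0],"twist":[0,0,0],"claw":20}

```text
t: 2.75
tool_pos: [428.6, 239.7, 32.1]
eef_rot: [2.427, 1.994, 0.001]
ft_force: [-0.8, 0.0, 5.3]
finger_gap: 0.319
grasp_force: 15.0
```

Call:
servo_tool:
  steps:
    - {"slide":[0,0,-1.3],"twist":[0,0,0],"claw":20}
    - {"slide":[0.4,1.0,-1.3],"twist":[0,0,0],"claw":20}
    - {"slide":[1.0,2.3,-1.3],"twist":[0,0,0],"claw":20}
    - {"slide":[1.6,3.7,-1.3],"twist":[0,0,0],"claw":20}
    - {"slide":[2.2,5.1,-1.3],"twist":[0,0,0],"claw":20}
    - {"slide":[2.6,6.2,-1.3],"twist":[0,0,0],"claw":20}
    - {"slide":[2.86,6.82,-1.3],"twist":[0,0,0],"claw":20}
    - {"slide":[2.86,6.82,-1.3],"twist":[0,0,0],"claw":20}

```text
t: 3.55
tool_pos: [647.3, 283.8, 69.6]
eef_rot: [2.428, 1.993, 0.001]
ft_force: [-0.5, 0.3, 0.0]
finger_gap: 0.322
grasp_force: 15.0
```

Call:
servo_tool:
  steps:
    - {"slide":[0,0,0],"twist":[0,0,0],"claw":20}
    - {"slide":[0,0,0],"twist":[0,0,0],"claw":20}
    - {"slide":[0,0,0],"twist":[0,0,0],"claw":20}

```text
t: 3.85
tool_pos: [644.3, 283.9, 70.3]
eef_rot: [-2.427, -1.994, 0.001]
ft_force: [-0.4, 0.2, 0.1]
finger_gap: 0.315
grasp_force: 15.0
```

```bash
python3 lookw.py w3
```

```text
[644.3 283.9  70.3] [[0.194, 0.981, -0.001], [0.981, -0.194, -0.0], [-0.0, -0.001, -1.0]] 3.85
[397.  22.] top z 24.0 circ [790.2 414.9  90.3] mid [794.7 414.4]
[133.  91.] top z 31.4 circ [566.5 400.1   9.2] mid [566.5 400.2]
[356. 214.] top z 36.9 circ [725.9 265.   28. ] mid [725.6 265.5]
[ 59. 208.] top z 46.8 circ [472.9 320.   15.5] mid [473.2 320.6]
[259. 221.] top z 98.5 circ [647.2 293.3  26.6] mid [647.2 293. ]
```

Call:
servo_tool:
  steps:
    - {"slide":[0.04,0.04,0.4],"twist":[0,0,0],"claw":20}
    - {"slide":[0.04,0.04,0.8],"twist":[0,0,0],"claw":20}
    - {"slide":[0.04,0.04,1.0],"twist":[0,0,0],"claw":20}
    - {"slide":[0.04,0.04,1.1],"twist":[0,0,0],"claw":20}
    - {"slide":[0.04,0.04,1.1],"twist":[0,0,0],"claw":20}
    - {"slide":[0.04,0.04,1.1],"twist":[0,0,0],"claw":20}

```text
t: 4.5
tool_pos: [646.8, 284.9, 37.1]
eef_rot: [-2.427, -1.994, 0.0]
ft_force: [-0.8, 0.1, -0.2]
finger_gap: 0.313
grasp_force: 15.0
```

Call:
servo_tool:
  steps:
    - {"slide":[0,0,0.03],"twist":[0,0,0],"claw":20}
    - {"slide":[0,0,0.03],"twist":[0,0,0],"claw":20}
    - {"slide":[0,0,0.03],"twist":[0,0,0],"claw":60}
    - {"slide":[0,0,0.03],"twist":[0,0,0],"claw":60}
    - {"slide":[0,0,0.03],"twist":[0,0,0],"claw":60}
    - {"slide":[0,0,0.03],"twist":[0,0,0],"claw":60}
    - {"slide":[0,0,0.03],"twist":[0,0,0],"claw":60}

```text
t: 5.2
tool_pos: [646.9, 284.9, 36.4]
eef_rot: [-2.428, -1.994, 0.0]
ft_force: [0.1, -0.4, 0.9]
finger_gap: 0.637
grasp_force: 0.0
```

Call:
servo_tool:
  steps:
    - {"slide":[0,0,-0.5],"twist":[0,0,0],"claw":60}
    - {"slide":[0,0,-1.5],"twist":[0,0,0],"claw":60}
    - {"slide":[0,0,-3.0],"twist":[0,0,0],"claw":60}
    - {"slide":[0,0,-4.3],"twist":[0,0,0],"claw":60}
    - {"slide":[0,0,-4.3],"twist":[0,0,0],"claw":60}

```text
t: 5.7
tool_pos: [651.2, 286.2, 175.4]
eef_rot: [2.423, 1.99, 0.021]
ft_force: [0.7, -0.5, 1.5]
finger_gap: 0.642
grasp_force: 0.0
```

```bash
python3 lookw.py w4
```

```text
[651.2 286.2 175.4] [[0.194, 0.981, 0.014], [0.981, -0.194, 0.004], [0.006, 0.013, -1.0]] 5.7
[386.  32.] top z 40.0 circ [949.  420.6  23. ] mid [952.4 420.6]
[319. 187.] top z 36.9 circ [726.  265.2  27.8] mid [725.9 265.6]
[110. 184.] top z 47.0 circ [473.  319.9  15. ] mid [473.2 320.8]
[254. 189.] top z 80.2 circ [647.4 284.6  14.8] mid [647.5 284.8]
disc px 253 262 575.0 [621.6 163.6   5. ]
disc px 253 222 686.5 [633.8 224.2   5. ]
```

View pics/w4.png

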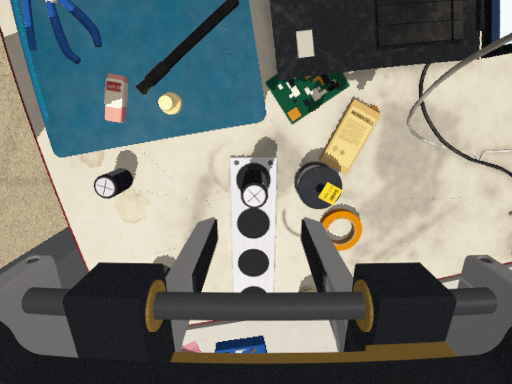

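Cap d stands upright on disc 1, with its top at pixel (254,196). Next is c.

Call:
servo_tool:
  steps:
    - {"slide":[-0.8,-0.6,0],"twist":[0,0,0],"claw":72}
    - {"slide":[-2.0,-1.5,0],"twist":[0,0,0],"claw":72}
    - {"slide":[-3.3,-2.5,0],"twist":[0,0,0],"claw":72}
    - {"slide":[-4.6,-3.5,0],"twist":[0,0,0],"claw":72}
    - {"slide":[-5.9,-4.5,0],"twist":[0,0,0],"claw":72}
    - {"slide":[-7.0,-5.4,0],"twist":[0,0,0],"claw":72}
    - {"slide":[-7.76,-5.94,0],"twist":[0,0,0],"claw":72}
    - {"slide":[-7.76,-5.94,0],"twist":[0,0,0],"claw":72}

```text
t: 6.55
tool_pos: [424.2, 90.0, 164.2]
eef_rot: [-2.429, -1.99, 0.003]
ft_force: [0.7, 0.7, 0.2]
finger_gap: 0.762
grasp_force: 0.0
```

Call:
servo_tool:
  steps:
    - {"slide":[0,0,0],"twist":[0,0,0],"claw":72}
    - {"slide":[0,0,0],"twist":[0,0,0],"claw":72}
    - {"slide":[0,0,0],"twist":[0,0,0],"claw":72}

```text
t: 6.85
tool_pos: [427.4, 91.7, 165.4]
eef_rot: [-2.426, -1.995, 0.001]
ft_force: [-0.3, -0.1, 0.1]
finger_gap: 0.766
grasp_force: 0.0
```

```bash
python3 lookw.py w5
```

```text
[427.4  91.7 165.4] [[0.193, 0.981, -0.001], [0.981, -0.193, 0.0], [0.0, -0.001, -1.0]] 6.85
[293. 112.] top z 33.6 circ [481.7 164.3  20.2] mid [481.8 164.3]
[471. 143.] top z 34.0 circ [691.3  90.6  17.8] mid [690.9  91.1]
[258. 187.] top z 61.3 circ [426.8  90.3  19.8] mid [427.   90.7]
[437. 243.] top z 74.0 circ [612.8 -28.   37.8] mid [612.8 -30.2]
[288. 261.] top z 56.4 circ [458.4 -33.   38.1] mid [455.5 -27. ]
[318. 331.] top z 61.9 circ [458.4 -99.2  42.4] mid [458.2 -97.6]
disc px 397 143 868.5 [609.1 102.7   5. ]
disc px 404 92 986.5 [621.5 163.3   5. ]
disc px 409 37 1088.5 [633.8 224.1   5. ]
```

Call:
servo_tool:
  steps:
    - {"slide":[-0.04,0,1.0],"twist":[0,0,0],"claw":72}
    - {"slide":[-0.04,0,2.4],"twist":[0,0,0],"claw":72}
    - {"slide":[-0.04,0,3.8],"twist":[0,0,0],"claw":72}
    - {"slide":[-0.04,0,4.85],"twist":[0,0,0],"claw":72}
    - {"slide":[-0.04,0,4.85],"twist":[0,0,0],"claw":72}
    - {"slide":[-0.04,0,4.85],"twist":[0,0,0],"claw":30}
    - {"slide":[-0.04,0,4.85],"twist":[0,0,0],"claw":30}
    - {"slide":[-0.04,0,4.85],"twist":[0,0,0],"claw":30}

```text
t: 7.7
tool_pos: [428.6, 90.0, 22.1]
eef_rot: [2.425, 1.993, 0.005]
ft_force: [0.6, -0.2, -0.6]
finger_gap: 0.548
grasp_force: 0.0
```

Call:
servo_tool:
  steps:
    - {"slide":[0,0,0],"twist":[0,0,0],"claw":30}
    - {"slide":[0,0,0],"twist":[0,0,0],"claw":30}
    - {"slide":[0,0,0],"twist":[0,0,0],"claw":30}
    - {"slide":[0,0,0],"twist":[0,0,0],"claw":30}
    - {"slide":[0,0,0],"twist":[0,0,0],"claw":30}

```text
t: 8.2
tool_pos: [427.7, 90.0, 21.2]
eef_rot: [2.427, 1.993, 0.002]
ft_force: [-2.0, 0.1, 6.1]
finger_gap: 0.419
grasp_force: 15.0
```

Call:
servo_tool:
  steps:
    - {"slide":[0,0,-1.0],"twist":[0,0,0],"claw":30}
    - {"slide":[0.3,0.3,-2.0],"twist":[0,0,0],"claw":30}
    - {"slide":[1.3,1.3,-2.0],"twist":[0,0,0],"claw":30}
    - {"slide":[2.4,2.4,-2.0],"twist":[0,0,0],"claw":30}
    - {"slide":[3.5,3.6,-2.0],"twist":[0,0,0],"claw":30}
    - {"slide":[4.6,4.7,-2.0],"twist":[0,0,0],"claw":30}
    - {"slide":[5.4,5.55,-2.0],"twist":[0,0,0],"claw":30}
    - {"slide":[5.71,5.87,-2.0],"twist":[0,0,0],"claw":30}

```text
t: 9.0
tool_pos: [634.9, 225.4, 79.9]
eef_rot: [2.426, 1.995, 0.002]
ft_force: [0.6, 0.1, -1.0]
finger_gap: 0.419
grasp_force: 15.0
```

Call:
servo_tool:
  steps:
    - {"slide":[0,0,0],"twist":[0,0,0],"claw":30}
    - {"slide":[0,0,0],"twist":[0,0,0],"claw":30}
    - {"slide":[0,0,0],"twist":[0,0,0],"claw":30}
    - {"slide":[0,0,0],"twist":[0,0,0],"claw":30}

```text
t: 9.4
tool_pos: [631.9, 223.3, 80.1]
eef_rot: [-2.428, -1.993, 0.001]
ft_force: [-0.7, -0.1, -0.6]
finger_gap: 0.422
grasp_force: 15.0
```

Call:
servo_tool:
  steps:
    - {"slide":[0.04,0.05,0.6],"twist":[0,0,0],"claw":30}
    - {"slide":[0.04,0.05,1.2],"twist":[0,0,0],"claw":30}
    - {"slide":[0.04,0.05,1.6],"twist":[0,0,0],"claw":30}
    - {"slide":[0.04,0.05,1.75],"twist":[0,0,0],"claw":30}
    - {"slide":[0.04,0.05,1.8],"twist":[0,0,0],"claw":30}
    - {"slide":[0.04,0.05,1.8],"twist":[0,0,0],"claw":30}
    - {"slide":[0.04,0.05,1.8],"twist":[0,0,0],"claw":30}

```text
t: 10.1
tool_pos: [634.2, 224.7, 25.9]
eef_rot: [-2.427, -1.994, 0.001]
ft_force: [-3.0, -0.5, 2.2]
finger_gap: 0.419
grasp_force: 15.0
```

Call:
servo_tool:
  steps:
    - {"slide":[0,0,0],"twist":[0,0,0],"claw":30}
    - {"slide":[0,0,0],"twist":[0,0,0],"claw":30}

```text
t: 10.3
tool_pos: [634.4, 224.7, 25.9]
eef_rot: [-2.428, -1.994, 0.0]
ft_force: [-1.3, 0.5, 2.0]
finger_gap: 0.423
grasp_force: 15.0
```

In contact. I'll open the fingers and lift.

Call:
servo_tool:
  steps:
    - {"slide":[0,0,0],"twist":[0,0,0],"claw":66}
    - {"slide":[0,0,0],"twist":[0,0,0],"claw":66}
    - {"slide":[0,0,0],"twist":[0,0,0],"claw":66}
    - {"slide":[0,0,0],"twist":[0,0,0],"claw":66}
    - {"slide":[0,0,0],"twist":[0,0,0],"claw":66}

```text
t: 10.8
tool_pos: [634.4, 224.7, 26.0]
eef_rot: [2.428, 1.994, 0.0]
ft_force: [0.7, 0.6, -0.4]
finger_gap: 0.705
grasp_force: 0.0
```

Call:
servo_tool:
  steps:
    - {"slide":[0,0,-0.5],"twist":[0,0,0],"claw":66}
    - {"slide":[0,0,-1.5],"twist":[0,0,0],"claw":66}
    - {"slide":[0,0,-3.0],"twist":[0,0,0],"claw":66}
    - {"slide":[0,0,-4.2],"twist":[0,0,0],"claw":66}
    - {"slide":[0,0,-4.6],"twist":[0,0,0],"claw":66}
    - {"slide":[0,0,-4.6],"twist":[0,0,0],"claw":66}
    - {"slide":[0,0,-4.6],"twist":[0,0,0],"claw":66}

```text
t: 11.5
tool_pos: [633.5, 224.5, 162.4]
eef_rot: [-2.427, -1.993, 0.003]
ft_force: [-0.4, -0.3, 0.5]
finger_gap: 0.702
grasp_force: 0.0
```

```bash
python3 lookw.py w6
```

```text
[633.5 224.5 162.4] [[0.194, 0.981, -0.002], [0.981, -0.194, -0.0], [-0.001, -0.002, -1.0]] 11.5
[325.   5.] top z 19.9 circ [750.4 403.8  51.4] mid [749.9 403.4]
[332. 134.] top z 37.1 circ [726.1 264.8  27.7] mid [725.7 265.4]
[104. 131.] top z 47.2 circ [472.7 320.7  15.4] mid [473.  320.5]
[260. 134.] top z 80.3 circ [647.2 284.6  14.7] mid [647.3 284.2]
[259. 187.] top z 66.2 circ [634.9 225.   19.9] mid [635.  225.3]
[154. 248.] top z 33.2 circ [481.8 165.   20.2] mid [482.4 165.1]
[300. 342.] top z 51.2 circ [629.8 -18.2  42.9] mid [631.3 -16.7]
[190. 344.] top z 47.5 circ [470.8   2.3  15.9] mid [470.7   1.9]
disc px 258 265 620.0 [609.1 103.    5. ]
disc px 259 224 737.0 [621.6 163.6   5. ]
disc px 261 135 556.5 [647.3 278.5   5. ]
disc px 260 130 1027.0 [646.4 284.6   5. ]
```

Call:
servo_tool:
  steps:
    - {"slide":[0.3,-0.8,0],"twist":[0,0,0],"claw":66}
    - {"slide":[0.8,-2.2,0],"twist":[0,0,0],"claw":66}
    - {"slide":[1.3,-3.6,0],"twist":[0,0,0],"claw":66}
    - {"slide":[1.8,-5.0,0],"twist":[0,0,0],"claw":66}
    - {"slide":[2.1,-5.9,0],"twist":[0,0,0],"claw":66}
    - {"slide":[2.1,-5.9,0],"twist":[0,0,0],"claw":66}
    - {"slide":[2.1,-5.9,0],"twist":[0,0,0],"claw":66}
    - {"slide":[2.1,-5.9,0],"twist":[0,0,0],"claw":66}

```text
t: 12.35
tool_pos: [473.6, 320.1, 163.1]
eef_rot: [-2.428, -1.993, 0.002]
ft_force: [-0.2, -0.1, 1.2]
finger_gap: 0.703
grasp_force: 0.0
```

```bash
python3 lookw.py w7|head -8
```

```text
[473.6 320.1 163.1] [[0.195, 0.981, -0.001], [0.981, -0.195, -0.001], [-0.001, -0.001, -1.0]] 12.35
[473.  38.] top z 23.7 circ [748.4 438.6  60.2] mid [748.2 437.9]
[466. 187.] top z 37.1 circ [725.8 265.1  28.3] mid [725.5 265.8]
[257. 184.] top z 47.2 circ [472.1 321.3  14.7] mid [472.1 321.3]
[415. 190.] top z 80.0 circ [647.6 284.   15.4] mid [647.2 284.5]
[403. 236.] top z 66.2 circ [634.5 225.1  20. ] mid [634.5 225.5]
[286. 284.] top z 33.0 circ [481.9 167.2  19.6] mid [482.5 173.5]
```

Shift (-1.5, +1.2) mm gives tx +0.03 and ty -0.05. Going down 149 mm is 4.95 units.

Call:
servo_tool:
  steps:
    - {"slide":[0.03,-0.05,1.0],"twist":[0,0,0],"claw":66}
    - {"slide":[0.03,-0.05,2.4],"twist":[0,0,0],"claw":66}
    - {"slide":[0.03,-0.05,3.8],"twist":[0,0,0],"claw":66}
    - {"slide":[0.03,-0.05,4.7],"twist":[0,0,0],"claw":66}
    - {"slide":[0.03,-0.05,4.95],"twist":[0,0,0],"claw":66}
    - {"slide":[0.03,-0.05,4.95],"twist":[0,0,0],"claw":20}
    - {"slide":[0.03,-0.05,4.95],"twist":[0,0,0],"claw":20}
    - {"slide":[0.03,-0.05,4.95],"twist":[0,0,0],"claw":20}

```text
t: 13.2
tool_pos: [473.5, 322.6, 17.7]
eef_rot: [2.427, 1.993, 0.006]
ft_force: [0.0, 0.5, 0.1]
finger_gap: 0.485
grasp_force: 0.0
```

Call:
servo_tool:
  steps:
    - {"slide":[0,0,0],"twist":[0,0,0],"claw":20}
    - {"slide":[0,0,0],"twist":[0,0,0],"claw":20}
    - {"slide":[0,0,0],"twist":[0,0,0],"claw":20}
    - {"slide":[0,0,0],"twist":[0,0,0],"claw":20}
    - {"slide":[0,0,0],"twist":[0,0,0],"claw":20}

```text
t: 13.7
tool_pos: [472.4, 322.4, 16.6]
eef_rot: [2.427, 1.994, 0.002]
ft_force: [-0.5, 0.1, 6.5]
finger_gap: 0.32
grasp_force: 15.0
```

Call:
servo_tool:
  steps:
    - {"slide":[0,0,-1.0],"twist":[0,0,0],"claw":20}
    - {"slide":[-0.6,0,-2.0],"twist":[0,0,0],"claw":20}
    - {"slide":[-1.9,0.2,-2.0],"twist":[0,0,0],"claw":20}
    - {"slide":[-3.1,0.9,-2.0],"twist":[0,0,0],"claw":20}
    - {"slide":[-4.0,2.1,-2.0],"twist":[0,0,0],"claw":20}
    - {"slide":[-4.24,3.5,-2.0],"twist":[0,0,0],"claw":20}
    - {"slide":[-4.24,4.8,-2.0],"twist":[0,0,0],"claw":20}
    - {"slide":[-4.24,5.6,-2.0],"twist":[0,0,0],"claw":20}

```text
t: 14.5
tool_pos: [614.0, 163.3, 75.5]
eef_rot: [2.429, 1.992, 0.001]
ft_force: [-0.6, 0.7, -0.1]
finger_gap: 0.318
grasp_force: 15.0
```

Call:
servo_tool:
  steps:
    - {"slide":[0,0.27,0],"twist":[0,0,0],"claw":20}
    - {"slide":[0,0.27,0],"twist":[0,0,0],"claw":20}
    - {"slide":[0,0.27,0],"twist":[0,0,0],"claw":20}
    - {"slide":[0,0.27,0],"twist":[0,0,0],"claw":20}

```text
t: 14.9
tool_pos: [618.3, 163.7, 75.2]
eef_rot: [-2.426, -1.995, 0.002]
ft_force: [0.6, -0.1, -0.3]
finger_gap: 0.313
grasp_force: 15.0
```

Call:
servo_tool:
  steps:
    - {"slide":[0.01,0.07,0.6],"twist":[0,0,0],"claw":20}
    - {"slide":[0.01,0.07,1.2],"twist":[0,0,0],"claw":20}
    - {"slide":[0.01,0.07,1.6],"twist":[0,0,0],"claw":20}
    - {"slide":[0.01,0.07,1.75],"twist":[0,0,0],"claw":20}
    - {"slide":[0.01,0.07,1.79],"twist":[0,0,0],"claw":20}
    - {"slide":[0.01,0.07,1.79],"twist":[0,0,0],"claw":20}
    - {"slide":[0.01,0.07,1.79],"twist":[0,0,0],"claw":20}

```text
t: 15.6
tool_pos: [621.6, 163.0, 21.4]
eef_rot: [-2.427, -1.994, 0.001]
ft_force: [-1.1, 0.4, 2.0]
finger_gap: 0.316
grasp_force: 15.0
```

Call:
servo_tool:
  steps:
    - {"slide":[0,0,0],"twist":[0,0,0],"claw":20}
    - {"slide":[0,0,0],"twist":[0,0,0],"claw":20}

```text
t: 15.8
tool_pos: [621.7, 163.0, 21.5]
eef_rot: [-2.427, -1.994, 0.0]
ft_force: [-0.1, 0.0, -0.8]
finger_gap: 0.314
grasp_force: 15.0
```

Call:
servo_tool:
  steps:
    - {"slide":[0,0,0.02],"twist":[0,0,0],"claw":20}
    - {"slide":[0,0,0.02],"twist":[0,0,0],"claw":60}
    - {"slide":[0,0,0.02],"twist":[0,0,0],"claw":60}
    - {"slide":[0,0,0.02],"twist":[0,0,0],"claw":60}
    - {"slide":[0,0,0.02],"twist":[0,0,0],"claw":60}
    - {"slide":[0,0,0.02],"twist":[0,0,0],"claw":60}

```text
t: 16.4
tool_pos: [621.9, 163.0, 21.2]
eef_rot: [-2.428, -1.994, 0.0]
ft_force: [0.6, -0.0, 0.1]
finger_gap: 0.638
grasp_force: 0.0
```

Call:
servo_tool:
  steps:
    - {"slide":[0,0,-0.5],"twist":[0,0,0],"claw":60}
    - {"slide":[0,0,-1.5],"twist":[0,0,0],"claw":60}
    - {"slide":[0,0,-3.0],"twist":[0,0,0],"claw":60}
    - {"slide":[0,0,-4.2],"twist":[0,0,0],"claw":60}
    - {"slide":[0,0,-4.6],"twist":[0,0,0],"claw":60}
    - {"slide":[0,0,-4.6],"twist":[0,0,0],"claw":60}
    - {"slide":[0,0,-4.6],"twist":[0,0,0],"claw":60}

```text
t: 17.1
tool_pos: [620.9, 162.9, 157.7]
eef_rot: [-2.426, -1.993, 0.003]
ft_force: [-0.2, -0.9, -0.7]
finger_gap: 0.638
grasp_force: 0.0
```

```bash
python3 lookw.py w8
```

```text
[620.9 162.9 157.7] [[0.194, 0.981, -0.002], [0.981, -0.194, -0.0], [-0.001, -0.002, -1.0]] 17.1
[261.  66.] top z 80.5 circ [648.1 283.4  15.1] mid [647.7 283.7]
[338.  74.] top z 37.2 circ [726.4 265.1  27.8] mid [726.  264.9]
[260. 131.] top z 66.5 circ [634.9 224.5  19.6] mid [635.  224.7]
[259. 187.] top z 52.2 circ [621.9 161.5  15. ] mid [621.9 161.6]
[147. 204.] top z 33.2 circ [482.3 165.   20.2] mid [482.4 164.8]
[330. 225.] top z 33.8 circ [693.1  91.8  17.1] mid [696.8  92.6]
[448. 270.] top z 27.1 circ [853.5 -12.8  27.2] mid [850.6 -13.6]
[261. 337.] top z 74.8 circ [612.9 -31.8  36.8] mid [611.9 -30.6]
disc px 259 224 748.5 [609.2 102.5   5. ]
disc px 261 132 1011.5 [635.  220.6   5. ]
disc px 259 130 1186.0 [634.7 222.4   5. ]
disc px 261 63 631.0 [650.5 296.4   5. ]
disc px 260 70 1444.5 [647.6 288.3   5. ]
```

Call:
servo_tool:
  steps:
    - {"slide":[-0.2,-1.0,0],"twist":[0,0,0],"claw":72}
    - {"slide":[-0.4,-2.3,0],"twist":[0,0,0],"claw":72}
    - {"slide":[-0.7,-3.6,0],"twist":[0,0,0],"claw":72}
    - {"slide":[-0.83,-4.58,0],"twist":[0,0,0],"claw":72}
    - {"slide":[-0.83,-4.58,0],"twist":[0,0,0],"claw":72}
    - {"slide":[-0.83,-4.58,0],"twist":[0,0,0],"claw":72}
    - {"slide":[-0.83,-4.58,0],"twist":[0,0,0],"claw":72}

```text
t: 17.85
tool_pos: [482.8, 165.1, 158.6]
eef_rot: [-2.428, -1.993, 0.001]
ft_force: [-1.0, 0.3, 0.3]
finger_gap: 0.766
grasp_force: 0.0
```

```bash
python3 lookw.py w9
```

```text
[482.8 165.1 158.6] [[0.194, 0.981, -0.001], [0.981, -0.194, -0.0], [-0.0, -0.001, -1.0]] 17.85
[400.  43.] top z 80.3 circ [647.1 283.7  15.3] mid [647.1 283.6]
[460.  56.] top z 37.3 circ [725.5 264.7  28.2] mid [725.3 264.8]
[390. 107.] top z 66.4 circ [635.1 224.   20.3] mid [634.4 224.5]
[379. 166.] top z 52.3 circ [621.8 160.6  14.9] mid [621.7 161.3]
[257. 184.] top z 33.4 circ [481.8 164.9  19.8] mid [481.7 165.2]
[433. 208.] top z 33.9 circ [692.2  91.1  18.1] mid [691.6  91.8]
[269. 287.] top z 29.8 circ [463.4  17.   31.7] mid [463.6  19.7]
[287. 337.] top z 58.7 circ [492.4 -54.1  69.8] mid [464.4 -38.3]
disc px 362 206 770.0 [609.  102.4   5. ]
disc px 414 37 628.5 [690.4 295.7   5. ]
```

Call:
servo_tool:
  steps:
    - {"slide":[0,-0.02,1.0],"twist":[0,0,0],"claw":72}
    - {"slide":[0,-0.02,2.4],"twist":[0,0,0],"claw":72}
    - {"slide":[0,-0.02,3.8],"twist":[0,0,0],"claw":72}
    - {"slide":[0,-0.02,4.7],"twist":[0,0,0],"claw":72}
    - {"slide":[0,-0.02,5.08],"twist":[0,0,0],"claw":72}
    - {"slide":[0,-0.02,5.08],"twist":[0,0,0],"claw":72}
    - {"slide":[0,-0.02,5.08],"twist":[0,0,0],"claw":30}
    - {"slide":[0,-0.02,5.08],"twist":[0,0,0],"claw":30}

```text
t: 18.7
tool_pos: [483.5, 165.5, 8.7]
eef_rot: [2.426, 1.993, 0.005]
ft_force: [-1.1, 0.2, -0.3]
finger_gap: 0.637
grasp_force: 0.0
```

Call:
servo_tool:
  steps:
    - {"slide":[0,0,0],"twist":[0,0,0],"claw":30}
    - {"slide":[0,0,0],"twist":[0,0,0],"claw":30}
    - {"slide":[0,0,0],"twist":[0,0,0],"claw":30}
    - {"slide":[0,0,0],"twist":[0,0,0],"claw":30}
    - {"slide":[0,0,0],"twist":[0,0,0],"claw":30}
    - {"slide":[0,0,0],"twist":[0,0,0],"claw":30}

```text
t: 19.3
tool_pos: [482.3, 165.4, 7.7]
eef_rot: [2.427, 1.994, 0.001]
ft_force: [-1.8, -0.1, 5.6]
finger_gap: 0.421
grasp_force: 15.0
```

Call:
servo_tool:
  steps:
    - {"slide":[0,0,-1.0],"twist":[0,0,0],"claw":30}
    - {"slide":[-0.4,0.4,-1.7],"twist":[0,0,0],"claw":30}
    - {"slide":[-1.0,1.4,-1.7],"twist":[0,0,0],"claw":30}
    - {"slide":[-1.24,2.7,-1.7],"twist":[0,0,0],"claw":30}
    - {"slide":[-1.24,3.9,-1.7],"twist":[0,0,0],"claw":30}
    - {"slide":[-1.24,4.55,-1.7],"twist":[0,0,0],"claw":30}
    - {"slide":[-1.24,4.55,-1.7],"twist":[0,0,0],"claw":30}
    - {"slide":[-1.24,4.55,-1.7],"twist":[0,0,0],"claw":30}

```text
t: 20.1
tool_pos: [607.4, 102.4, 57.1]
eef_rot: [-2.427, -1.993, 0.002]
ft_force: [0.2, 0.5, -0.9]
finger_gap: 0.422
grasp_force: 15.0
```

Call:
servo_tool:
  steps:
    - {"slide":[0,0,0],"twist":[0,0,0],"claw":30}
    - {"slide":[0,0,0],"twist":[0,0,0],"claw":30}

```text
t: 20.3
tool_pos: [607.1, 102.8, 57.6]
eef_rot: [-2.426, -1.995, 0.001]
ft_force: [0.2, -0.8, -1.2]
finger_gap: 0.421
grasp_force: 15.0
```

Call:
servo_tool:
  steps:
    - {"slide":[0,0.04,0.6],"twist":[0,0,0],"claw":30}
    - {"slide":[0,0.04,1.1],"twist":[0,0,0],"claw":30}
    - {"slide":[0,0.04,1.4],"twist":[0,0,0],"claw":30}
    - {"slide":[0,0.04,1.51],"twist":[0,0,0],"claw":30}
    - {"slide":[0,0.04,1.51],"twist":[0,0,0],"claw":30}
    - {"slide":[0,0.04,1.51],"twist":[0,0,0],"claw":30}
    - {"slide":[0,0.04,1.51],"twist":[0,0,0],"claw":30}

```text
t: 21.0
tool_pos: [609.3, 102.1, 12.0]
eef_rot: [-2.427, -1.994, 0.001]
ft_force: [-0.1, -0.9, -0.7]
finger_gap: 0.422
grasp_force: 15.0
```

Call:
servo_tool:
  steps:
    - {"slide":[0,0,0],"twist":[0,0,0],"claw":30}
    - {"slide":[0,0,0],"twist":[0,0,0],"claw":30}

```text
t: 21.2
tool_pos: [609.4, 102.1, 12.2]
eef_rot: [-2.428, -1.994, 0.0]
ft_force: [0.5, 0.2, 0.5]
finger_gap: 0.422
grasp_force: 15.0
```

Call:
servo_tool:
  steps:
    - {"slide":[0,0,0.02],"twist":[0,0,0],"claw":30}
    - {"slide":[0,0,0.02],"twist":[0,0,0],"claw":66}
    - {"slide":[0,0,0.02],"twist":[0,0,0],"claw":66}
    - {"slide":[0,0,0.02],"twist":[0,0,0],"claw":66}
    - {"slide":[0,0,0.02],"twist":[0,0,0],"claw":66}
    - {"slide":[0,0,0.02],"twist":[0,0,0],"claw":66}

```text
t: 21.8
tool_pos: [609.6, 102.1, 12.0]
eef_rot: [2.428, 1.994, 0.0]
ft_force: [0.0, 0.4, -0.4]
finger_gap: 0.702
grasp_force: 0.0
```

Call:
servo_tool:
  steps:
    - {"slide":[0,0,-0.5],"twist":[0,0,0],"claw":66}
    - {"slide":[0,0,-1.5],"twist":[0,0,0],"claw":66}
    - {"slide":[0,0,-3.0],"twist":[0,0,0],"claw":66}
    - {"slide":[0,0,-4.2],"twist":[0,0,0],"claw":66}
    - {"slide":[0,0,-5],"twist":[0,0,0],"claw":66}
    - {"slide":[0,0,-5],"twist":[0,0,0],"claw":66}
    - {"slide":[0,0,-5],"twist":[0,0,0],"claw":66}

```text
t: 22.5
tool_pos: [609.5, 102.1, 162.4]
eef_rot: [2.427, 1.994, 0.001]
ft_force: [-0.3, 0.1, -0.3]
finger_gap: 0.701
grasp_force: 0.0
```

```bash
python3 lookw.py w10; python3 -c "
from h import *
im,d=vision.grab_frame('scene');cv2.imwrite('pics/s1.png',im)"
```

```text
[609.5 102.1 162.4] [[0.194, 0.981, 0.001], [0.981, -0.194, -0.0], [0.0, 0.001, -1.0]] 22.5
[260.  12.] top z 79.5 circ [645.9 275.7  12.2] mid [646.1 273.5]
[338.  18.] top z 37.3 circ [726.  264.7  27.8] mid [726.3 258.8]
[259.  67.] top z 66.5 circ [635.4 224.4  19.8] mid [635.3 224.5]
[259. 133.] top z 52.2 circ [622.  161.   14.6] mid [621.9 160.9]
[327. 179.] top z 33.7 circ [692.3  91.1  17.8] mid [692.1  91.6]
[258. 184.] top z 38.3 circ [610.  101.5  20. ] mid [609.9 101.8]
[462. 243.] top z 63.5 circ [884.2 -34.9   9.3] mid [884.  -37.1]
[284. 275.] top z 67.3 circ [614.2 -17.2  40.7] mid [613.1 -22.4]
[231. 335.] top z 74.0 circ [543.7 -69.7  77.8] mid [543.8 -66.2]
[331. 344.] top z 23.0 circ [ 664.8 -166.9   30.2] mid [ 663.5 -164.3]
disc px 260 134 464.5 [622.  157.6   5. ]
disc px 258 129 1004.5 [621.7 163.6   5. ]
disc px 259 66 1078.0 [637.4 234.2   5. ]
disc px 259 70 1618.5 [635.9 229.9   5. ]
disc px 260 17 1229.5 [646.  283.4   5. ]
```

View pics/s1.png

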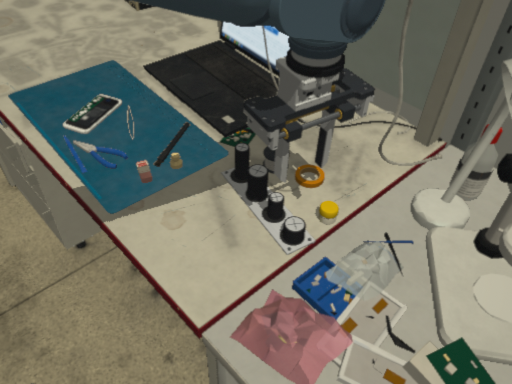

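All four cans stand upright in order: d (241,162), c (257,182), b (274,206) and a (293,230). All are within about 3 mm of their disc centres. The spool and jar haven't moved, and the gripper is clear.

```bash
python3 -c "
from cell import workorder
print(workorder.job_done())"
```

```text
the job is handed in; nothing more can be done
None
```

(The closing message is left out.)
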